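# Close the shipping carton and hold the self-inking stamp down on its label

## Robot

A 6-joint arm with a two-finger parallel gripper is mounted at the origin on a cart in front of the work surface, level with it; the furniture and walls round the work are solid. World frame = base frame: x ahead of the robot, y to its left, z up, the work surface at z = 0. Lengths are in m, angles in rad, forces in N, time in s.
With the tool pointing down it reaches from about 0.325 to 0.9 m from the base axis. Payload 3.5 kg.
Tool frame: the origin (TCP) lies on the centre line of the jaws, within the pads' length; the fingertips stand 8 mm ahead of it and the grasp point (between the pads) lies 11 mm behind it (r.tcp_to_tips is the distance from the TCP to the fingertips, in m); z points along the fingers, y is the line along which they close (so a half turn about z gives the same grasp; the last joint's range is limited). The gripper opens to 85 mm and grips with 20 to 120 N. Pads are 22 mm wide; open, the fingers measure 114 mm over their backs; the gripper's body (76 mm by 85 mm) begins 54 mm behind the grasp point. The pads swing forward as they close: fully open they stand 13 mm farther back than shut.
Start: joints at [1.1, 0.276, -0.026, 1.268, 0, 1.467], TCP at [0.225, 0.583, 0.239] pointing down, gripper open.
Joint ranges: [-3.12, 3.12], [-0.85, 1.88], [-1.08, 1.24], [-1.95, 2.15], [-1.57, 1.53], [-3.14, 3.14]. Speed limits (rad/s): [2.57, 2.57, 3.14, 3.14, 3.14, 3.14].

## Interface

Orientations are given as a unit quaternion [w, x, y, z].
In Python, from station import r gives the robot as it stands. The module is installed in compiled form; this text tells all that it offers.
- The arm moves only by the tool step_arm, never from a script. Its argument "plan" is a list of rows, each an object of numbers: "ax", "ay", "az": the turn, a rotation vector about the tool's x, y, z in degrees; "x", "y", "z": the shift along the tool's x, y, z in cm; "jaw": the finger opening in cm, from 0 to 8.54. In form: [{"ax": .., "ay": .., "az": .., "x": .., "y": .., "z": .., "jaw": ..}, ...]. A call has 1 to 12 rows; each row is the pose to reach, as a shift and turn from the pose commanded when the call began, along the tool's axes at that moment; what a row does not reach only later rows make up. A row lasts 1/10 s, in which the tool goes at most 50 mm and 8.59 degrees, less where a joint would pass 70% of its speed; a pose out of reach is approached as far as the arm can. A call with a gripper value outside its range is refused whole. The fingers move at their own pace and stop on an object; the grip force is fixed at half the most. Time passes only in rows, so rows that repeat a pose let the fingers close. It gives the time, the measured TCP pose, the force, the opening and the grip force at its end, in the units of the state.
- r.state(): the state, without advancing time (a new reading comes with each control period).
- r.camera(name): name is "scene" or "top" or "wrist"; returns the picture (400x640x3 uint8, red, green, blue); there is no depth.
- r.get_calibration(name): a dict with "fx", "fy", "cx", "cy" (pixels), "k1" (the pictures are not rectified: a ray, as slopes to the right and down, at radius r is drawn at 1 + k1 r^2 times it, then the intrinsics apply), "eye" and "orientation" of the camera in the world. Camera axes: x right, y up, looking along -z (the intrinsics and any distortion apply to the point x, -y, -z); pixel columns grow to the right and rows downward; lengths in m; the calibration is good to about 2 mm. A picture is of the moment at which its call begins: read the wrist's pose just before it. get_calibration takes no time and is no camera call; for the wrist camera it gives the pose at the moment of the call.
- r.job_done(): hands the job in; it is judged then, once.
Trained networks look in the newest picture that a camera, given by its name, has taken for a name from the list of things; names that differ only in an ending like _2 or _b are one class to them, and where a whole thing is asked for, a point or a joint stands for the part that bears it (a point fixed in the world has none). Each returns a list of dicts, best first, with "confidence" (0 to 1); they miss things now and then, are a little off and sometimes report something else, mostly with a low value. They report only what shows in the picture. A call takes as long as a camera call.
- r.outline_of(camera, label): "pixels" (400x640 bool, what is visible of it) and "bbox" ([left, top, right, bottom] in pixels, round what is visible of it).
The state is a dict: "clock": time; "joints": joint angles; "qvel": joint speeds; "joint_efforts": joint torques, N m; "position": TCP position; "eef_rot": TCP orientation; "force": force on the tool from outside, world axes, zero at the start; "moment": the same for the moment, N m; "finger_gap": finger opening in m; "gripper_force": force on a finger pad.
Only numpy, scipy, OpenCV 4.12 (cv2) and the standard library are available. Lean on these libraries where they do the work, as an engineer would, in place of code of your own. Each camera call takes 0.05 s, during which the arm holds its last target. There are 200 camera calls.

## Task

Close the packed carton on the desk: fold in the two end flaps first, then bring the big lid flap over until it lies flat. Then take the blue self-inking stamp, set it squarely inside the dark frame printed on the label on the lid, press it all the way down and keep it pressed so the ink takes on the board: finish while still gripping it and holding it down. Do not press the stamp down anywhere else or knock it over, and leave the other things on the desk where they are.

Things in the scene. Friction and masses are not known exactly. Their poses are not given: they have to be found in the camera images.
- carton: open cardboard carton, 150 (its x) by 200 (y) by 85 mm high, walls 4 mm, filled to at most 60 mm; packed, heavy, does not move. Origin: centre of its underside; x points to its far side, y to its left end, z up. Its three rim flaps (see the joints) stay at any angle where they are left (creased board) and yield to about 1 N at the free edge
- left_flap (a joint): hinge (rad) of the end flap along the top edge of the carton's +y wall (carton frame y = 0.099, z = 0.085, parallel to x): 0 folded in, level; 1.57 upright; more leans outwards. Flap 136 mm wide along x, 75 mm from hinge to free edge, 3 mm thick
- right_flap (a joint): hinge (rad) of the end flap on the carton's -y wall (y = -0.099), mirror image of the left one: 0 folded in, level; 1.57 upright; more leans outwards; same sizes
- lid (a joint): hinge (rad) of the lid along the carton's far top edge (carton frame x = 0.075, z = 0.089, parallel to y): 0 shut, flat over the end flaps, which stop it; 1.57 upright; more leans back. 154 mm from hinge to free edge, 200 mm wide, 4 mm thick; outer face 93 mm above the desk when shut. A rigid 16 mm lip on the free edge then hangs down in front
- stamp_spot (a point): point on the lid's outer face at the centre of the dark blue printed rectangle (54 mm along carton x, 74 mm along y) on the white label; 75 mm from the lid's hinge, 35 mm to the right (-y) of the lid's middle. It moves with the lid; with the lid shut it faces up, 93 mm above the desk
- stamp: self-inking stamp standing on the desk left or right of the carton, about 110 g. Black frame with a foot 44 (its x) by 68 (y) mm, 12 mm high; over it a blue cap, 38 (x) by 62 (y) mm, the part to grip, whose sides reach from 34 to 86 mm above the underside when not pressed. Origin: centre of the underside (which prints), z up
- stamp_cap (a joint): how far the stamp's cap is pushed down over the frame against its spring, in m: 0 up, 0.013 all the way down; 5 N to begin, 13 N at the end; it springs up when let go. Lifting the cap lifts the whole stamp
- mug: green and white mug, 101 mm high, diameter 78 mm, 109 mm over the handle; stands on the other side of the carton from the stamp; leave alone
- stapler: red stapler, 141 mm long, 47 mm high, to the right; leave alone
- hole_punch: two-hole punch, 112 by 154 by 64 mm high, to the right, behind; leave alone
- mouse: black computer mouse, 60 by 108 by 38 mm, behind the carton's right corner; leave alone

How it is judged:
On the way, in this order (a step that is already met when the one before it is completed fails the run):
1. both end flaps are folded in (within 0.35 rad of level) while the lid is still up (value of joint each of left_flap, right_flap below 0.35 rad and value of joint lid above 0.6 rad), for 0.2 s.
2. the lid lies flat (within 0.08 rad) (value of joint lid below 0.08 rad), for 0.2 s.
3. the stamp is pressed down (at least 10 of 13 mm) with its centre within 10 mm of the centre of the frame (value of joint stamp_cap above 0.01 m and horizontal distance between stamp and stamp_spot below 0.01 m and contact force between stamp and carton above 4 N), for 0.2 s.
At the end, for the whole second after the job is handed in: Lid within 0.08 rad of flat, end flaps within 0.2 rad; gripped stamp upright (0.1 rad) on the lid, centre within 10 mm of the frame's middle, parallel to it within 0.15 rad either way round, held down at least 10 of 13 mm with over 4 N on the carton (all of step 3 and angle between the y axis of stamp and the y axis of carton, either way round below 0.15 rad and angle between stamp's own z axis and vertical below 0.1 rad and contact force between the fingers and stamp above 1 N and value of joint lid below 0.08 rad and value of joint each of left_flap, right_flap below 0.2 rad); the arm keeps its last pose, push and grip.
It fails at once if the stamp was pressed (over 6 mm) away from the printed frame (value of joint stamp_cap above 0.006 m and horizontal distance between stamp and stamp_spot above 0.02 m).
It fails at once if the stamp was knocked over (angle between stamp's own z axis and vertical above 0.7 rad).
It fails at once if another thing on the desk was moved by more than 30 mm (distance of any of mug, stapler, hole_punch, mouse from where it was at the start of the episode above 0.03 m).
It also fails if it takes over 67 s, if anything falls off the work surface, if the arm or the gripper's body presses on something with over 40 N, if the wrist force passes 120 N, or if a joint passes its speed limit or range.

## Working session

There is one attempt and no reset: what is moved stays moved. The work goes in short steps, Python scripts to look and compute and a tool call to move; the robot and the scene stay as the last step left them, time stands still between calls to the robot, and variables do not carry over. Pictures are saved under pics/ and viewed, at most 10 in all, crops included, and the job is handed in when it is done.

Besides the shell and the picture viewer there is one more tool, called after "Request:" as a command line: name --argument value ..., lists and objects as JSON in quotes. step_arm: Moves the arm, as the interface text tells. Its arguments: {"type":"object","properties":{"plan":{"type":"array","items":{"type":"object","properties":{"ax":{"type":"number"},"ay":{"type":"number"},"az":{"type":"number"},"x":{"type":"number"},"y":{"type":"number"},"z":{"type":"number"},"jaw":{"type":"number"}}}}},"required":["plan"]}

```bash
mkdir -p pics; ls; python3 - <<'E'
from station import r
import cv2
s=r.state();print(s)
for n in("scene","top"):
    im=r.camera(n);cv2.imwrite(f"pics/{n}0.png",im[:,:,::-1]);print(n,r.get_calibration(n))
    for l in("stamp","carton","lid","left_flap","right_flap","stamp_spot","mug"):
        for o in r.outline_of(n,l)[:2]:print(n,l,o["confidence"],o["bbox"])
E
```

```text
pics
{'clock': 0.0, 'joints': array([ 1.09961644e+00,  2.77153620e-01, -2.78902664e-02,  1.26798108e+00,
       -1.41612200e-05,  1.46738437e+00]), 'qvel': array([ 7.29852850e-05, -7.82271438e-04, -8.03845077e-04, -1.13124992e-03,
       -1.32953160e-03,  1.27683785e-03]), 'joint_efforts': array([-6.72656679e-04, -4.45511878e+01,  2.95204031e+01,  1.65501935e-02,
        1.49256034e-04,  3.28124152e-06]), 'position': array([0.22438309, 0.58252195, 0.23814244]), 'eef_rot': array([-3.08963810e-04,  1.82849304e-01,  9.83140321e-01, -1.07065600e-03]), 'force': array([-0.88985465,  0.38196325,  0.0670216 ]), 'moment': array([0.02742349, 0.00385984, 0.02047655]), 'gripper_force': 0.0, 'finger_gap': 0.08544171959917765}
scene {'fx': 444.64050360680505, 'fy': 444.64050360680505, 'cx': 319.6450493358295, 'cy': 197.9372392175369, 'k1': -0.033385520460016416, 'eye': array([-0.16088042, -0.96332426,  0.87783965]), 'orientation': array([ 0.83801661,  0.44294648, -0.15263984, -0.27969208])}
scene stamp 0.57 [234.8, 161.0, 258.9, 187.4]
scene carton 0.68 [254.6, 134.9, 349.4, 246.0]
scene lid 0.75 
[... 340 characters left out ...]
1, 262.6, 442.9, 297.2]
top {'fx': 370.18811842153667, 'fy': 370.18811842153667, 'cx': 325.1088997728675, 'cy': 205.88752850701442, 'k1': -0.050092344316577185, 'eye': array([ 0.3542018 , -0.04652837,  1.12600475]), 'orientation': array([ 0.7362821 ,  0.07350012, -0.06926318, -0.66909566])}
top stamp 0.68 [195.6, 219.3, 228.9, 240.8]
top carton 0.79 [265.1, 170.3, 353.1, 264.4]
top lid 0.73 [264.7, 166.5, 341.8, 213.2]
top left_flap 0.53 [194.1, 218.7, 227.9, 239.8]
top left_flap 0.48 [269.4, 210.6, 271.9, 259.0]
top right_flap 0.58 [346.0, 207.0, 349.3, 256.5]
top stamp_spot 0.92 [266.4, 169.6, 343.0, 209.1]
top mug 0.69 [410.3, 229.7, 445.5, 266.4]
top mug 0.42 [430.9, 210.5, 477.2, 231.8]
```

```bash
python3 -c "
import cv2,numpy as np
" ; ls pics
```

```text
scene0.png
top0.png
```

View pics/scene0.png

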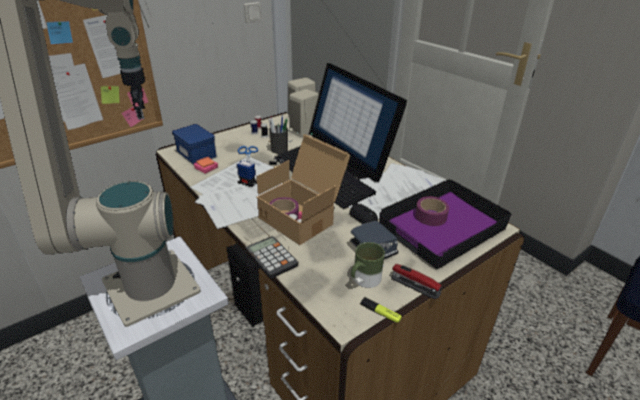

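View pics/top0.png

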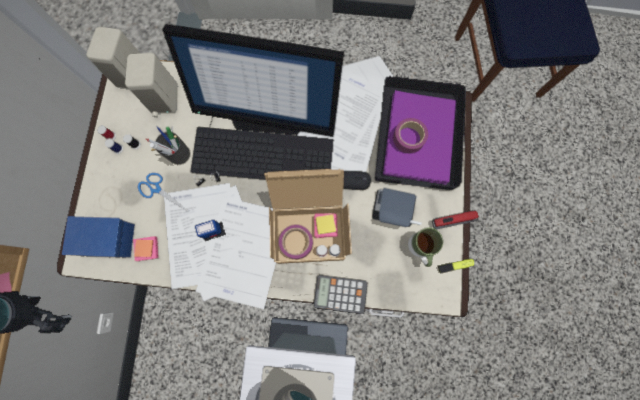

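Scene: the carton (x 255–350, y 135–245) has its lid leaning back and its end flaps about upright. The stamp is at the left (247,172), and the mug and stapler are at the right. In the top view the carton is at about (310,235) and the stamp at (211,230).

```bash
cat > h.py <<'E'
import numpy as np,cv2
from station import r
from scipy.spatial.transform import Rotation as R
def rot(q): return R.from_quat([q[1],q[2],q[3],q[0]])
def ray(c,u,v):
    x=(u-c["cx"])/c["fx"];y=(v-c["cy"])/c["fy"];rd=np.hypot(x,y);k=c["k1"];q=rd
    for _ in range(20): q=rd/(1+k*q*q)
    s=q/rd if rd else 1
    return rot(c["orientation"]).apply([x*s,-y*s,-1])
def at(c,u,v,z):
    d=ray(c,u,v);return c["eye"]+d*(z-c["eye"][2])/d[2]
def proj(c,P):
    p=rot(c["orientation"]).inv().apply(np.atleast_2d(P)-c["eye"]);x=p[:,0]/-p[:,2];y=-p[:,1]/-p[:,2]
    f=1+c["k1"]*(x*x+y*y);return np.c_[c["fx"]*x*f+c["cx"],c["fy"]*y*f+c["cy"]]
E
python3 - <<'E'
from h import *
c=r.get_calibration("top")
im=cv2.imread("pics/top0.png")
cv2.imwrite("pics/c1.png",cv2.resize(im[155:275,185:360],None,fx=4.5,fy=4.5,interpolation=cv2.INTER_CUBIC)[:600,:800])
im2=cv2.imread("pics/scene0.png")
cv2.imwrite("pics/c2.png",cv2.resize(im2[130:250,225:360],None,fx=5,fy=5,interpolation=cv2.INTER_CUBIC)[:600,:800])
r.camera("top")
o=r.outline_of("top","stamp")[0]
m=o["pixels"].astype(np.uint8);print(cv2.minAreaRect(cv2.findNonZero(m)))
E
```

```text
((209.28302001953125, 229.4905548095703), (19.505197525024414, 28.845714569091797), 74.05460357666016)
```

View pics/c1.png

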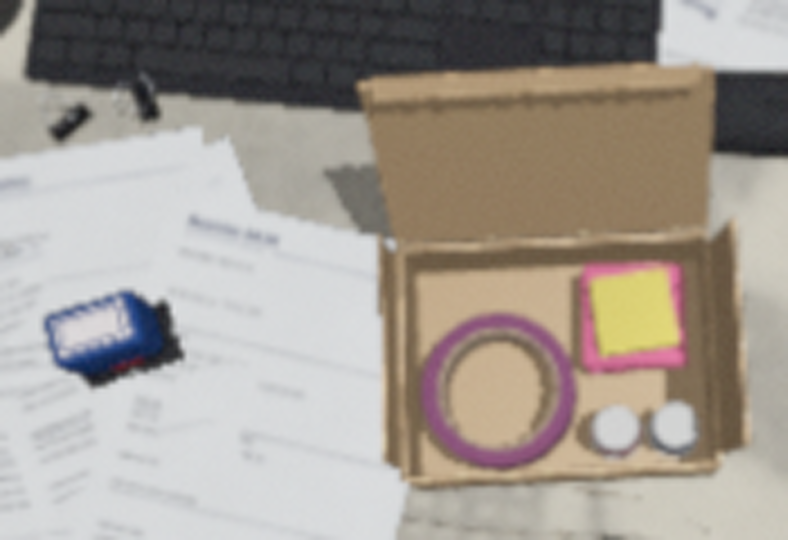

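View pics/c2.png

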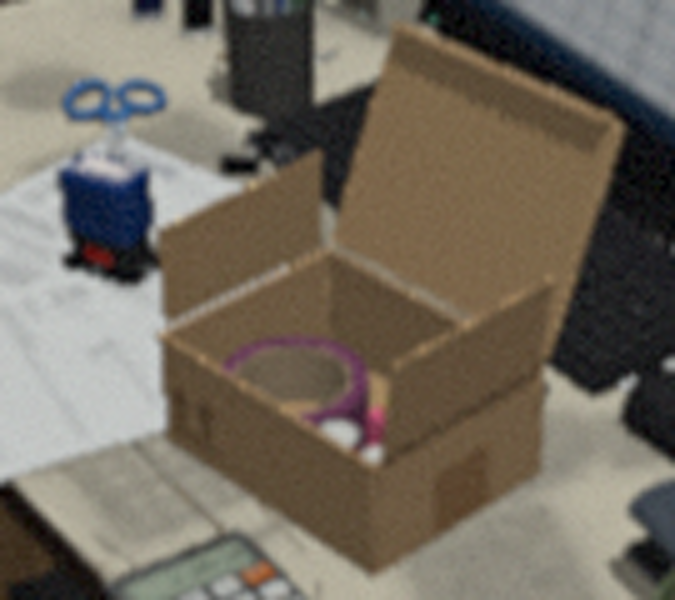

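```bash
cat > fit.py <<'E'
from h import *
from scipy.optimize import least_squares
T=r.get_calibration("top");S=r.get_calibration("scene")
t=lambda u,v:(T,185+u/4.5,155+v/4.5); s=lambda u,v:(S,225+u/5,130+v/5)
def flap(sg,a,x): return [x,sg*(.099-.075*np.cos(a)),.085+.075*np.sin(a)]
def lid(a,y): return [.075-.154*np.cos(a),y,.089+.154*np.sin(a)]
obs=[(t(405,485),lambda p:[-.075,.1,.085]),(t(715,470),lambda p:[-.075,-.1,.085]),
(t(393,250),lambda p:[.075,.1,.087]),(t(707,235),lambda p:[.075,-.1,.087]),
(s(375,572),lambda p:[-.075,-.1,0]),(s(375,462),lambda p:[-.075,-.1,.085]),(s(163,335),lambda p:[-.075,.1,.085]),(s(540,465),lambda p:[.075,-.1,0]),(s(168,440),lambda p:[-.075,.1,0]),
(s(162,232),lambda p:flap(1,p[3],-.068)),(s(320,152),lambda p:flap(1,p[3],.068)),
(s(392,365),lambda p:flap(-1,p[4],-.068)),(s(550,280),lambda p:flap(-1,p[4],.068)),
(s(400,25),lambda p:lid(p[5],.1)),(s(625,125),lambda p:lid(p[5],-.1)),(t(365,83),lambda p:lid(p[5],.1)),(t(713,68),lambda p:lid(p[5],-.1))]
def W(p,q): c,n=np.cos(p[2]),np.sin(p[2]);return [p[0]+c*q[0]-n*q[1],p[1]+n*q[0]+c*q[1],q[2]]
f=lambda p:np.concatenate([proj(c,W(p,g(p)))[0]-[u,v] for (c,u,v),g in obs])
z=least_squares(f,[.4,0,0,1.6,1.6,1.8],loss="soft_l1");print(z.x.round(4));print(z.fun.reshape(-1,2).round(1).tolist())
for a in [(60,372),(45,318),(130,290),(143,348)]:
    print(at(*t(*a),.086))
for n in("mug","stapler","hole_punch","mouse"):
    r.camera("top")
    for o in r.outline_of("top",n)[:1]:
        b=o["bbox"];print(n,o["confidence"],[at(T,u,v,.04)[:2].round(3).tolist() for u,v in((b[0],b[1]),(b[2],b[3]))])
E
python3 fit.py
```

```text
[0.4817 0.0066 0.1506 1.5018 1.749  2.0199]
[[-0.2, -0.0], [2.5, -0.6], [0.8, -0.7], [0.8, -1.1], [-0.6, 1.0], [-1.1, 0.7], [-1.9, -0.8], [-0.0, 1.0], [-1.0, -0.4], [-0.4, -0.3], [0.4, 0.4], [-0.2, 0.2], [0.7, -1.1], [-1.0, -0.6], [-0.3, 0.0], [-1.1, -0.1], [0.6, -1.0]]
[0.44105172 0.31866826 0.086     ]
[0.47407143 0.33377187 0.086     ]
[0.49712884 0.28246021 0.086     ]
[0.46125892 0.26854637 0.086     ]
mug 0.58 [[0.529, -0.286], [0.427, -0.395]]
stapler 0.58 [[0.59, -0.351], [0.546, -0.486]]
hole_punch 0.73 [[0.654, -0.157], [0.534, -0.31]]
mouse 0.75 [[0.686, -0.072], [0.632, -0.17]]
```

Request:
step_arm --plan '[{"x": -36.8, "y": -30.5, "z": 0, "az": -29.7, "jaw": 0}, {"x": -36.8, "y": -30.5, "z": 0, "az": -29.7, "jaw": 0}, {"x": -36.8, "y": -30.5, "z": 0, "az": -29.7, "jaw": 0}, {"x": -36.8, "y": -30.5, "z": 0, "az": -29.7, "jaw": 0}, {"x": -36.8, "y": -30.5, "z": 0, "az": -29.7, "jaw": 0}, {"x": -36.8, "y": -30.5, "z": 0, "az": -29.7, "jaw": 0}, {"x": -36.8, "y": -30.5, "z": 0, "az": -29.7, "jaw": 0}, {"x": -36.8, "y": -30.5, "z": 0, "az": -29.7, "jaw": 0}, {"x": -36.8, "y": -30.5, "z": 0, "az": -29.7, "jaw": 0}, {"x": -36.8, "y": -30.5, "z": 0, "az": -29.7, "jaw": 0}, {"x": -36.8, "y": -30.5, "z": 0, "az": -29.7, "jaw": 0}, {"x": -36.8, "y": -30.5, "z": 0, "az": -29.7, "jaw": 0}]'

```text
schema error: expected keys ax, ay, az, x, y, z, jaw
```

Request:
step_arm --plan '[{"ax": 0, "ay": 0, "x": -36.8, "y": -30.5, "z": 0, "az": -29.7, "jaw": 0}, {"ax": 0, "ay": 0, "x": -36.8, "y": -30.5, "z": 0, "az": -29.7, "jaw": 0}, {"ax": 0, "ay": 0, "x": -36.8, "y": -30.5, "z": 0, "az": -29.7, "jaw": 0}, {"ax": 0, "ay": 0, "x": -36.8, "y": -30.5, "z": 0, "az": -29.7, "jaw": 0}, {"ax": 0, "ay": 0, "x": -36.8, "y": -30.5, "z": 0, "az": -29.7, "jaw": 0}, {"ax": 0, "ay": 0, "x": -36.8, "y": -30.5, "z": 0, "az": -29.7, "jaw": 0}, {"ax": 0, "ay": 0, "x": -36.8, "y": -30.5, "z": 0, "az": -29.7, "jaw": 0}, {"ax": 0, "ay": 0, "x": -36.8, "y": -30.5, "z": 0, "az": -29.7, "jaw": 0}, {"ax": 0, "ay": 0, "x": -36.8, "y": -30.5, "z": 0, "az": -29.7, "jaw": 0}, {"ax": 0, "ay": 0, "x": -36.8, "y": -30.5, "z": 0, "az": -29.7, "jaw": 0}, {"ax": 0, "ay": 0, "x": -36.8, "y": -30.5, "z": 0, "az": -29.7, "jaw": 0}, {"ax": 0, "ay": 0, "x": -36.8, "y": -30.5, "z": 0, "az": -29.7, "jaw": 0}]'

```text
clock: 2.5
position: [0.4586, 0.1659, 0.2394]
eef_rot: [-0.0, -0.074, 0.997, 0.0]
force: [0.2, 0.1, -0.2]
finger_gap: -0.0002
gripper_force: 0.0
```

Request:
step_arm --plan '[{"ax": 0, "ay": 0, "az": 0, "x": 0, "y": 0, "z": 5, "jaw": 0}, {"ax": 0, "ay": 0, "az": 0, "x": 0, "y": 0, "z": 9.4, "jaw": 0}, {"ax": 0, "ay": 0, "az": 0, "x": 0, "y": -2.5, "z": 9.4, "jaw": 0}, {"ax": 0, "ay": 0, "az": 0, "x": 0, "y": -4.3, "z": 9.4, "jaw": 0}, {"ax": 0, "ay": 0, "az": 0, "x": 0, "y": -6, "z": 9.4, "jaw": 0}, {"ax": 0, "ay": 0, "az": 0, "x": 0, "y": -7.4, "z": 9.8, "jaw": 0}, {"ax": 0, "ay": 0, "az": 0, "x": 0, "y": -8.5, "z": 10.5, "jaw": 0}, {"ax": 0, "ay": 0, "az": 0, "x": 0, "y": -9.4, "z": 11.4, "jaw": 0}, {"ax": 0, "ay": 0, "az": 0, "x": 0, "y": -9.8, "z": 12.5, "jaw": 0}, {"ax": 0, "ay": 0, "az": 0, "x": 0, "y": -10, "z": 13.4, "jaw": 0}, {"ax": 0, "ay": 0, "az": 0, "x": 0, "y": -10, "z": 14.0, "jaw": 0}, {"ax": 0, "ay": 0, "az": 0, "x": 0, "y": -10, "z": 14.0, "jaw": 0}]'

```text
clock: 3.7
position: [0.4722, 0.0676, 0.0979]
eef_rot: [-0.001, -0.075, 0.997, 0.0]
force: [0.5, 0.1, 0.3]
finger_gap: -0.0003
gripper_force: 0.0
```

Request:
step_arm --plan '[{"ax": 0, "ay": 0, "az": 0, "x": 0, "y": 0, "z": -5, "jaw": 0}, {"ax": 0, "ay": 0, "az": 0, "x": 0, "y": 0, "z": -10, "jaw": 0}, {"ax": 0, "ay": 0, "az": 0, "x": 0, "y": -2, "z": -13.5, "jaw": 0}, {"ax": 0, "ay": 0, "az": 0, "x": 0, "y": -7, "z": -14, "jaw": 0}, {"ax": 0, "ay": 0, "az": 0, "x": 0, "y": -12, "z": -14, "jaw": 0}, {"ax": 0, "ay": 0, "az": 0, "x": 0, "y": -17, "z": -14, "jaw": 0}, {"ax": 0, "ay": 0, "az": 0, "x": 0, "y": -22.8, "z": -14, "jaw": 0}, {"ax": 0, "ay": 0, "az": 0, "x": 0, "y": -22.8, "z": -14, "jaw": 0}, {"ax": 0, "ay": 0, "az": 0, "x": 0, "y": -22.8, "z": -14, "jaw": 0}, {"ax": 0, "ay": 0, "az": 0, "x": 0, "y": -22.8, "z": -9.0, "jaw": 0}, {"ax": 0, "ay": 0, "az": 0, "x": 0, "y": -22.8, "z": -4.5, "jaw": 0}, {"ax": 0, "ay": 0, "az": 0, "x": 0, "y": -22.8, "z": -4.5, "jaw": 0}]'

```text
clock: 4.9
position: [0.5017, -0.1536, 0.1382]
eef_rot: [-0.006, -0.076, 0.997, 0.004]
force: [-2.1, 1.4, 0.0]
finger_gap: -0.0
gripper_force: 0.0
```

```bash
python3 - <<'E'
from h import *
im=r.camera("scene");cv2.imwrite("pics/s1.png",cv2.resize(im[110:260,210:390,::-1],None,fx=4,fy=4,interpolation=cv2.INTER_CUBIC))
E
```

```text
(no output)
```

View pics/s1.png

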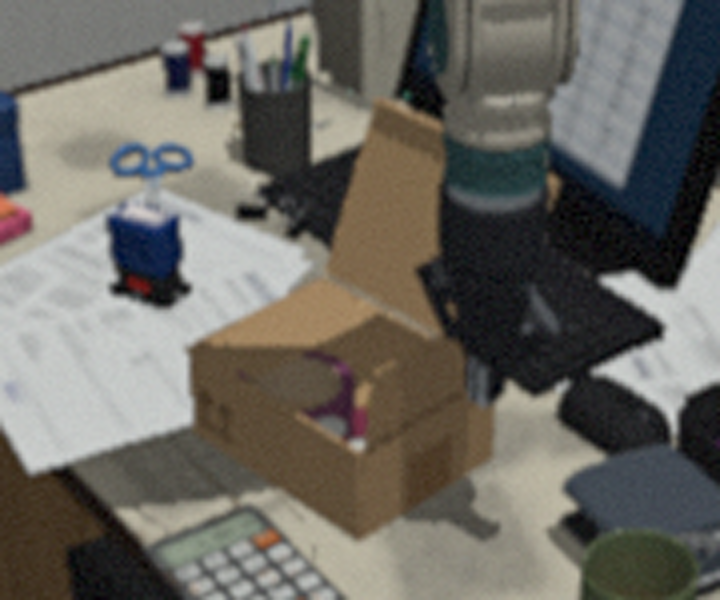

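Request:
step_arm --plan '[{"ax": 0, "ay": 0, "az": 0, "x": 0, "y": 1.2, "z": -0.7, "jaw": 0}, {"ax": 0, "ay": 0, "az": 0, "x": 0, "y": 2.7, "z": -0.7, "jaw": 0}, {"ax": 0, "ay": 0, "az": 0, "x": 0, "y": 4.4, "z": -0.7, "jaw": 0}, {"ax": 0, "ay": 0, "az": 0, "x": 0, "y": 6, "z": -0.7, "jaw": 0}, {"ax": 0, "ay": 0, "az": 0, "x": 0, "y": 7.4, "z": -0.3, "jaw": 0}, {"ax": 0, "ay": 0, "az": 0, "x": 0, "y": 8.5, "z": 0.4, "jaw": 0}, {"ax": 0, "ay": 0, "az": 0, "x": 0, "y": 9.4, "z": 1.3, "jaw": 0}, {"ax": 0, "ay": 0, "az": 0, "x": 0, "y": 9.8, "z": 2.4, "jaw": 0}, {"ax": 0, "ay": 0, "az": 0, "x": 0, "y": 10, "z": 3.3, "jaw": 0}, {"ax": 0, "ay": 0, "az": 0, "x": 0, "y": 10, "z": 4.0, "jaw": 0}, {"ax": 0, "ay": 0, "az": 0, "x": 0, "y": 10, "z": 4.0, "jaw": 0}, {"ax": 0, "ay": 0, "az": 0, "x": 0, "y": 10, "z": 4.0, "jaw": 0}]'

```text
clock: 6.15
position: [0.4925, -0.0595, 0.1039]
eef_rot: [-0.0, -0.075, 0.997, 0.0]
force: [1.1, -0.2, 0.7]
finger_gap: 0.0004
gripper_force: 0.0
```

Request:
step_arm --plan '[{"ax": 0, "ay": 0, "az": 0, "x": 0, "y": 0.5, "z": 0.9, "jaw": 0}, {"ax": 0, "ay": 0, "az": 0, "x": 0, "y": 0.5, "z": 0.9, "jaw": 0}, {"ax": 0, "ay": 0, "az": 0, "x": 0, "y": 0.5, "z": 0.9, "jaw": 0}, {"ax": 0, "ay": 0, "az": 0, "x": 0, "y": 0.5, "z": -4, "jaw": 0}, {"ax": 0, "ay": 0, "az": 0, "x": 0, "y": 2, "z": -9, "jaw": 0}, {"ax": 0, "ay": 0, "az": 0, "x": 0, "y": 4, "z": -13.5, "jaw": 0}, {"ax": 0, "ay": 0, "az": 0, "x": 0, "y": 6.5, "z": -17.5, "jaw": 0}, {"ax": 0, "ay": 0, "az": 0, "x": 0, "y": 6.5, "z": -17.5, "jaw": 0}, {"ax": 0, "ay": 0, "az": 0, "x": 0, "y": 6.5, "z": -17.5, "jaw": 0}]'

```text
clock: 7.05
position: [0.4832, 0.0056, 0.2802]
eef_rot: [0.001, -0.076, 0.997, -0.0]
force: [0.2, 0.5, 0.3]
finger_gap: 0.0001
gripper_force: 0.0
```

```bash
python3 - <<'E'
from h import *
print(r.state()["position"])
im=r.camera("top");cv2.imwrite("pics/t1.png",cv2.resize(im[100:280,220:390,::-1],None,fx=3.3,fy=3.3,interpolation=cv2.INTER_CUBIC))
E
```

```text
[0.48322165 0.0055955  0.28016383]
```

View pics/t1.png

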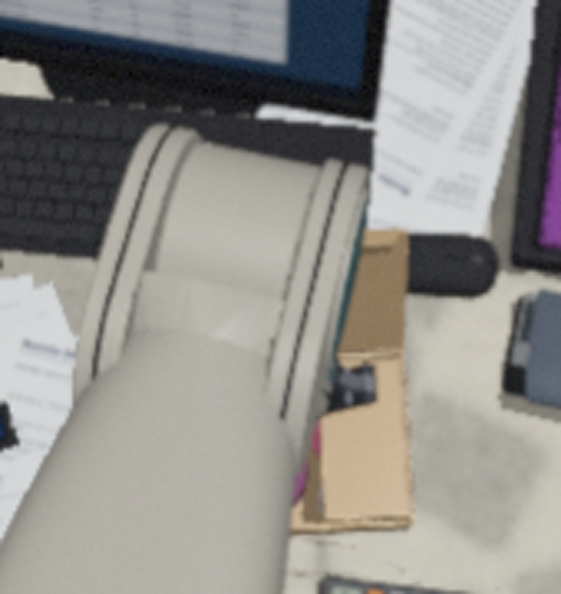

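```bash
python3 - <<'E'
from h import *
T=r.get_calibration("top");S=r.get_calibration("scene")
for a,b in(((335,133),(373,187)),((341,45),(405,98)),((167,28),(327,65))):
    d1=ray(T,*a);d2=ray(S,*b);k=np.linalg.lstsq(np.c_[d1,-d2],S["eye"]-T["eye"],rcond=None)[0]
    print(T["eye"]+k[0]*d1,S["eye"]+k[1]*d2)
E
```

```text
[ 0.81245043 -0.03794456  0.03638881] [ 0.79465886 -0.02649561  0.02899659]
[ 0.91135564 -0.03457493  0.34082863] [ 0.90392867 -0.02912014  0.33564157]
[0.92623316 0.39850098 0.3344983 ] [0.91743967 0.40416874 0.33132987]
```

Request:
step_arm --plan '[{"ax": 0, "ay": 0, "az": 0, "x": -5, "y": 0, "z": 0, "jaw": 0}, {"ax": 0, "ay": 0, "az": 0, "x": -10, "y": 0, "z": 0, "jaw": 0}, {"ax": 0, "ay": 0, "az": 0, "x": -15, "y": 0, "z": 0, "jaw": 0}, {"ax": 0, "ay": 0, "az": 0, "x": -18, "y": 0, "z": 0, "jaw": 0}, {"ax": 0, "ay": 0, "az": 0, "x": -18, "y": 0, "z": 0, "jaw": 0}, {"ax": 0, "ay": 0, "az": 0, "x": -18, "y": 0, "z": 3, "jaw": 0}, {"ax": 0, "ay": 0, "az": 0, "x": -18, "y": 0, "z": 7.2, "jaw": 0}, {"ax": 0, "ay": 0, "az": 0, "x": -18, "y": 0, "z": 7.2, "jaw": 0}, {"ax": 0, "ay": 0, "az": 0, "x": -18, "y": 0, "z": 7.2, "jaw": 0}]'

```text
clock: 8.0
position: [0.6584, 0.0317, 0.2053]
eef_rot: [-0.003, -0.075, 0.997, 0.0]
force: [1.1, -0.8, 0.7]
finger_gap: 0.0004
gripper_force: 0.0
```

Request:
step_arm --plan '[{"ax": 0, "ay": 0, "az": 0, "x": 2, "y": 0, "z": 0, "jaw": 0}, {"ax": 0, "ay": 0, "az": 0, "x": 4.8, "y": 0, "z": 0, "jaw": 0}, {"ax": 0, "ay": 0, "az": 0, "x": 7.3, "y": 0, "z": 0, "jaw": 0}, {"ax": 0, "ay": 0, "az": 0, "x": 9.8, "y": 0, "z": -0.4, "jaw": 0}, {"ax": 0, "ay": 0, "az": 0, "x": 12.2, "y": 0, "z": -0.6, "jaw": 0}, {"ax": 0, "ay": 0, "az": 0, "x": 15, "y": 0, "z": 0.3, "jaw": 0}, {"ax": 0, "ay": 0, "az": 0, "x": 17.3, "y": 0, "z": 2.2, "jaw": 0}, {"ax": 0, "ay": 0, "az": 0, "x": 19.2, "y": 0, "z": 4.6, "jaw": 0}, {"ax": 0, "ay": 0, "az": 0, "x": 20.3, "y": 0, "z": 7.3, "jaw": 0}, {"ax": 0, "ay": 0, "az": 0, "x": 20.7, "y": 0, "z": 9.2, "jaw": 0}, {"ax": 0, "ay": 0, "az": 0, "x": 20.7, "y": 0, "z": 10.1, "jaw": 0}, {"ax": 0, "ay": 0, "az": 0, "x": 20.7, "y": 0, "z": 10.3, "jaw": 0}]'

```text
clock: 9.2
position: [0.457, 0.0008, 0.1052]
eef_rot: [0.001, -0.075, 0.997, -0.0]
force: [-0.1, -0.9, -0.1]
finger_gap: 0.0002
gripper_force: 0.0
```

Request:
step_arm --plan '[{"ax": 0, "ay": 0, "az": 0, "x": 0, "y": 0, "z": 0.5, "jaw": 0}, {"ax": 0, "ay": 0, "az": 0, "x": 0, "y": 0, "z": 0.7, "jaw": 0}, {"ax": 0, "ay": 0, "az": 0, "x": 0, "y": 0, "z": 0.7, "jaw": 0}, {"ax": 0, "ay": 0, "az": 0, "x": 0, "y": 0, "z": 0.7, "jaw": 0}, {"ax": 0, "ay": 0, "az": 0, "x": 0, "y": 0, "z": 0.7, "jaw": 0}]'

```text
clock: 9.7
position: [0.4587, 0.0007, 0.1009]
eef_rot: [0.002, -0.075, 0.997, -0.001]
force: [-4.9, -0.2, 15.6]
finger_gap: -0.0001
gripper_force: 7.8
```

Request:
step_arm --plan '[{"ax": 0, "ay": 0, "az": 0, "x": 0, "y": 0, "z": -5, "jaw": 0}, {"ax": 0, "ay": 0, "az": 0, "x": 0, "y": 0, "z": -10, "jaw": 8.5}, {"ax": 0, "ay": 0, "az": 75.6, "x": -5.6, "y": 29.5, "z": -13, "jaw": 8.5}, {"ax": 0, "ay": 0, "az": 75.6, "x": -5.6, "y": 29.5, "z": -13, "jaw": 8.5}, {"ax": 0, "ay": 0, "az": 75.6, "x": -5.6, "y": 29.5, "z": -13, "jaw": 8.5}, {"ax": 0, "ay": 0, "az": 75.6, "x": -5.6, "y": 29.5, "z": -13, "jaw": 8.5}, {"ax": 0, "ay": 0, "az": 75.6, "x": -5.6, "y": 29.5, "z": -13, "jaw": 8.5}, {"ax": 0, "ay": 0, "az": 75.6, "x": -5.6, "y": 29.5, "z": -13, "jaw": 8.5}, {"ax": 0, "ay": 0, "az": 75.6, "x": -5.6, "y": 29.5, "z": -13, "jaw": 8.5}, {"ax": 0, "ay": 0, "az": 75.6, "x": -5.6, "y": 29.5, "z": -13, "jaw": 8.5}, {"ax": 0, "ay": 0, "az": 75.6, "x": -5.6, "y": 29.5, "z": -13, "jaw": 8.5}, {"ax": 0, "ay": 0, "az": 75.6, "x": -5.6, "y": 29.5, "z": -13, "jaw": 8.5}]'

```text
clock: 10.9
position: [0.4682, 0.3024, 0.2285]
eef_rot: [0.001, 0.553, 0.833, 0.001]
force: [0.0, -0.9, -0.9]
finger_gap: 0.0849
gripper_force: 0.0
```

```bash
python3 - <<'E'
from h import *
s=r.state();print(s["position"],s["eef_rot"],s["joints"])
c=r.get_calibration("wrist");print(c)
w=r.camera("wrist")
o=r.outline_of("wrist","stamp")
for q in o[:2]:print(q["confidence"],q["bbox"])
im=r.camera("scene")
b=cv2.resize(im[110:260,210:390],(480,400));
b=cv2.copyMakeBorder(b,0,0,0,0,0)
w2=cv2.resize(w,(800,500))
cv2.imwrite("pics/w1.png",w[:,:,::-1]);cv2.imwrite("pics/s2.png",b[:,:,::-1])
z=np.zeros((400,320,3),np.uint8)
cv2.imwrite("pics/both.png",np.hstack([cv2.resize(w,(480,300)),cv2.resize(im[110:260,210:370],(320,300))])[:,:,::-1])
E
```

```text
[0.4682308  0.30240907 0.22853803] [5.99256694e-04 5.53038840e-01 8.33154691e-01 9.71706632e-04] [ 4.57508923e-01  1.61680587e-01 -1.93284517e-01  1.21354869e+00
 -5.78348601e-05  1.62952418e+00]
{'fx': 294.48109362990084, 'fy': 294.48109362990084, 'cx': 320.9746515414113, 'cy': 201.70534932141575, 'k1': 0.011124883476792035, 'eye': array([0.44164715, 0.36222663, 0.3623425 ]), 'orientation': array([ 0.97156689, -0.12943893, -0.02693874,  0.19641194])}
0.64 [307.4, 151.5, 344.4, 220.7]
```

View pics/both.png

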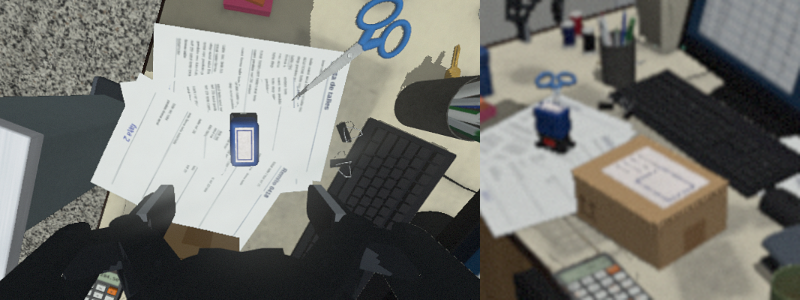

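Lid lies flat with the printed frame on top (right half). The wrist view shows the stamp cap at about (325,185), between the fingers. Next I'll refine the stamp pose and the frame position.

```bash
python3 - <<'E'
from h import *
c=r.get_calibration("wrist");s=r.state()
w=cv2.imread("pics/w1.png")
roi=np.zeros(w.shape[:2],np.uint8);roi[145:228,298:352]=1
hsv=cv2.cvtColor(w,cv2.COLOR_BGR2HSV)
blue=((hsv[...,0]>105)&(hsv[...,0]<130)&(hsv[...,1]>90)&(hsv[...,2]>50)).astype(np.uint8)*roi
ff=blue.copy();cn,_=cv2.findContours(blue,cv2.RETR_EXTERNAL,2);k=max(cn,key=cv2.contourArea)
fill=np.zeros_like(blue);cv2.drawContours(fill,[k],-1,1,-1)
white=((fill==1)&(hsv[...,1]<60)&(hsv[...,2]>110)).astype(np.uint8)
rc=cv2.minAreaRect(cv2.findNonZero(white));print("label",rc)
P=[at(c,u,v,.086) for u,v in cv2.boxPoints(rc)]
print("label centre",at(c,*rc[0],.086),"sides",[np.linalg.norm(P[i]-P[i+1]).round(4) for i in(0,1)],"yaw",[np.degrees(np.arctan2(*(P[i+1]-P[i])[[1,0]])).round(1) for i in(0,1)])
rc=cv2.minAreaRect(k);print("cap",rc,[at(c,u,v,.086).round(4)[:2].tolist() for u,v in cv2.boxPoints(rc)])
print("tool y yaw",np.degrees(np.arctan2(*rot(s["eef_rot"]).apply([0,1,0])[[1,0]])))
cv2.imwrite("pics/wc.png",cv2.resize(w[130:240,280:370],None,fx=5,fy=5))
E
```

```text
Traceback (most recent call last):
cv2.error: OpenCV(4.12.0) /io/opencv/modules/imgproc/src/convhull.cpp:143: error: (-215:Assertion failed) total >= 0 && (depth == CV_32F || depth == CV_32S) in function 'convexHull'
```

```bash
python3 - <<'E'
import cv2
w=cv2.imread("pics/w1.png");cv2.imwrite("pics/wc.png",cv2.resize(w[130:240,280:370],None,fx=5,fy=5))
print(w[180:215:8,312:342:4].tolist()[1:3])
E
```

```text
[[[164, 104, 73], [166, 115, 104], [218, 221, 223], [222, 225, 227], [218, 220, 222], [216, 220, 221], [192, 180, 181], [150, 106, 87]], [[171, 118, 91], [176, 135, 125], [216, 220, 222], [217, 219, 219], [222, 223, 226], [221, 224, 225], [195, 182, 182], [150, 111, 91]]]
```

View pics/wc.png

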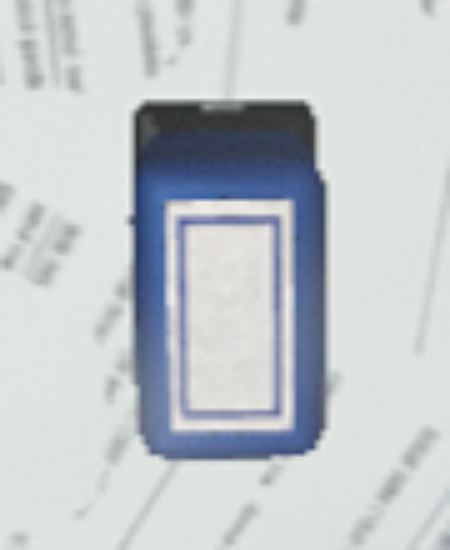

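```bash
python3 - <<'E'
from h import *
c=r.get_calibration("wrist");s=r.state()
g=lambda u,v:at(c,280+u/5,130+v/5,.086)
q=[g(165,200),g(293,198),g(295,430),g(171,430)]
C=np.mean(q,0);print("centre",C,[np.linalg.norm(q[i]-q[(i+1)%4]) for i in range(4)])
for a,b in((0,1),(3,2),(3,0),(2,1)):print(np.degrees(np.arctan2(*(q[b]-q[a])[[1,0]])))
Rt=rot(s["eef_rot"]);print("tool shift cm",Rt.inv().apply(C-s["position"])*100,"tool y yaw",np.degrees(np.arctan2(*Rt.apply([0,1,0])[[1,0]])))
# carton spot from top + scene: blue frame
T=r.get_calibration("top");im=r.camera("top");o=r.outline_of("top","stamp_spot")
cv2.imwrite("pics/t2.png",cv2.resize(im[160:275,250:370,::-1],None,fx=5,fy=5,interpolation=cv2.INTER_CUBIC))
E
```

```text
centre [0.47240511 0.30221042 0.086     ] [np.float64(0.024158189605687427), np.float64(0.045984285044662794), np.float64(0.024414951705517985), np.float64(0.045596037325182415)]
24.05196500131076
23.144381985248657
114.24001769387765
114.55454163870928
tool shift cm [-0.12537008  0.39257512 14.22557777] tool y yaw 23.144202517720167
```

View pics/t2.png

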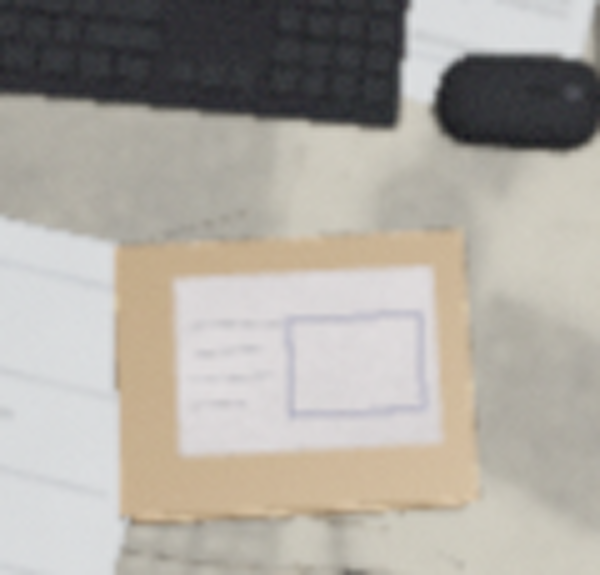

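Request:
step_arm --plan '[{"ax": 0, "ay": 0, "az": -1, "x": -0.1, "y": 0.4, "z": 5, "jaw": 8.5}, {"ax": 0, "ay": 0, "az": -1, "x": -0.1, "y": 0.4, "z": 10, "jaw": 8.5}, {"ax": 0, "ay": 0, "az": -1, "x": -0.1, "y": 0.4, "z": 13, "jaw": 8.5}, {"ax": 0, "ay": 0, "az": -1, "x": -0.1, "y": 0.4, "z": 15.5, "jaw": 8.5}, {"ax": 0, "ay": 0, "az": -1, "x": -0.1, "y": 0.4, "z": 17.8, "jaw": 8.5}, {"ax": 0, "ay": 0, "az": -1, "x": -0.1, "y": 0.4, "z": 17.8, "jaw": 8.5}, {"ax": 0, "ay": 0, "az": -1, "x": -0.1, "y": 0.4, "z": 17.8, "jaw": 5}, {"ax": 0, "ay": 0, "az": -1, "x": -0.1, "y": 0.4, "z": 17.8, "jaw": 4.4}, {"ax": 0, "ay": 0, "az": -1, "x": -0.1, "y": 0.4, "z": 17.8, "jaw": 3}, {"ax": 0, "ay": 0, "az": -1, "x": -0.1, "y": 0.4, "z": 17.8, "jaw": 2}, {"ax": 0, "ay": 0, "az": -1, "x": -0.1, "y": 0.4, "z": 17.8, "jaw": 2}, {"ax": 0, "ay": 0, "az": -1, "x": -0.1, "y": 0.4, "z": 17.8, "jaw": 2}]'

```text
clock: 12.35
position: [0.4728, 0.3024, 0.0507]
eef_rot: [0.001, 0.544, 0.839, 0.001]
force: [0.4, 0.0, 5.1]
finger_gap: 0.0373
gripper_force: 63.4
```

```bash
python3 - <<'E'
from h import *
T=r.get_calibration("top")
q=[at(T,250+u/5,160+v/5,.093) for u,v in((287,318),(419,312),(426,408),(293,414))]
print(np.mean(q,0),[np.linalg.norm(q[i]-q[(i+1)%4]).round(4) for i in range(4)])
for a,b in((1,0),(2,3),(3,0),(2,1)):print(np.degrees(np.arctan2(*(q[b]-q[a])[[1,0]])))
print([at(T,250+u/5,160+v/5,.093).round(4).tolist() for u,v in((117,245),(463,232),(478,500),(125,518))])
s=r.state();print(s["position"],s["eef_rot"],s["finger_gap"],s["gripper_force"],s["force"])
E
```

```text
[ 0.48835357 -0.02661751  0.093     ] [np.float64(0.0746), np.float64(0.0544), np.float64(0.0744), np.float64(0.0544)]
98.12157037877088
98.06710733246693
9.518294610265848
9.31564625695074
[[0.5424, 0.1154, 0.093], [0.5688, -0.0799, 0.093], [0.4186, -0.1012, 0.093], [0.3901, 0.0923, 0.093]]
[0.47276944 0.30243582 0.05065333] [8.37821265e-04 5.44425041e-01 8.38807947e-01 1.37844634e-03] 0.037325846669153624 63.412874937057495 [0.3512599  0.03778246 5.09964712]
```

Request:
step_arm --plan '[{"ax": 0, "ay": 0, "az": 0, "x": 0, "y": 0, "z": -2, "jaw": 2}, {"ax": 0, "ay": 0, "az": 0, "x": 0, "y": 0, "z": -6, "jaw": 2}, {"ax": 0, "ay": 0, "az": 0, "x": 0, "y": 0, "z": -10, "jaw": 2}, {"ax": 0, "ay": 0, "az": 0, "x": 0, "y": 0, "z": -14, "jaw": 2}, {"ax": 0, "ay": 0, "az": 2, "x": -4, "y": -1.6, "z": -15, "jaw": 2}, {"ax": 0, "ay": 0, "az": 6, "x": -8.5, "y": -3.3, "z": -15, "jaw": 2}, {"ax": 0, "ay": 0, "az": 10, "x": -13, "y": -5.1, "z": -15, "jaw": 2}, {"ax": 0, "ay": 0, "az": 13, "x": -17.5, "y": -6.8, "z": -15, "jaw": 2}, {"ax": 0, "ay": 0, "az": 15.4, "x": -22, "y": -8.6, "z": -15, "jaw": 2}, {"ax": 0, "ay": 0, "az": 15.4, "x": -26.5, "y": -10.4, "z": -15, "jaw": 2}, {"ax": 0, "ay": 0, "az": 15.4, "x": -30.7, "y": -12, "z": -15, "jaw": 2}, {"ax": 0, "ay": 0, "az": 15.4, "x": -30.7, "y": -12, "z": -15, "jaw": 2}]'

```text
clock: 13.55
position: [0.4865, -0.032, 0.1987]
eef_rot: [0.0, 0.655, 0.756, -0.001]
force: [-0.6, 0.9, -1.1]
finger_gap: 0.0372
gripper_force: 62.9
```

```bash
python3 - <<'E'
from h import *
s=r.state();print(s["position"],s["eef_rot"],s["finger_gap"],s["force"])
w=r.camera("wrist");im=r.camera("scene")
cv2.imwrite("pics/b2.png",np.hstack([cv2.resize(w,(480,300)),cv2.resize(im[110:260,210:370],(320,300))])[:,:,::-1])
E
```

```text
[ 0.48652422 -0.03202732  0.19867826] [ 3.09047402e-04  6.54600047e-01  7.55974718e-01 -9.53140277e-04] 0.03717852558486838 [-0.63394563  0.93556533 -1.09546227]
```

View pics/b2.png

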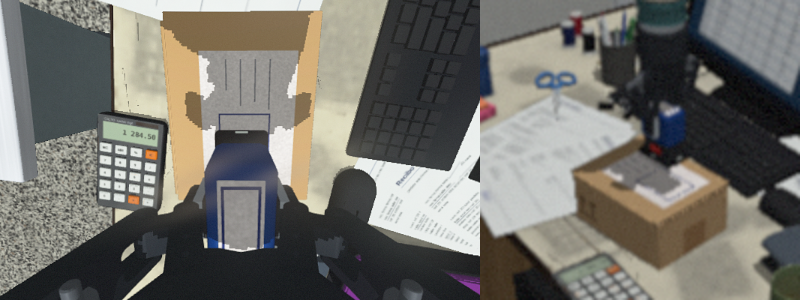

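The stamp is held upright between the fingers, just above the frame.

Request:
step_arm --plan '[{"ax": 0, "ay": 0, "az": 0, "x": 0, "y": 0, "z": 0, "jaw": 2}, {"ax": 0, "ay": 0, "az": 0, "x": 0, "y": 0, "z": 2, "jaw": 2}, {"ax": 0, "ay": 0, "az": 0, "x": 0, "y": 0, "z": 4, "jaw": 2}, {"ax": 0, "ay": 0, "az": 0, "x": 0, "y": 0, "z": 4, "jaw": 2}, {"ax": 0, "ay": 0, "az": 0, "x": 0, "y": 0, "z": 4, "jaw": 2}]'

```text
clock: 14.15
position: [0.4862, -0.0261, 0.1591]
eef_rot: [-0.001, 0.651, 0.759, -0.0]
force: [0.3, 0.9, -0.6]
finger_gap: 0.0376
gripper_force: 62.9
```

```bash
python3 - <<'E'
from h import *
s=r.state();print(s["position"],s["finger_gap"],s["force"])
Rt=rot(s["eef_rot"]);print("x yaw",np.degrees(np.arctan2(*Rt.apply([1,0,0])[[1,0]])),"z",Rt.apply([0,0,1]))
print(Rt.inv().apply(np.array([.488,-.027,0])-s["position"])*100)
c=r.get_calibration("wrist");w=r.camera("wrist")
# frame far side edge & foot far edge: profile of dark/blue along a column through the stamp's middle
hsv=cv2.cvtColor(w,cv2.COLOR_RGB2HSV)
for u in (300,312,324,336,348):
    col=w[100:230,u].astype(int);d=(col[:,2]-col[:,0]);i=np.argmax(d[:80])
    dark=np.where(col.sum(1)<120)[0]
    print(u,"bluest row",100+np.argsort(-d)[:3],"first dark",100+dark[:1])
E
```

```text
[ 0.48622496 -0.02614492  0.15907887] 0.03755582164905 [ 0.34022249  0.87860225 -0.58789374]
x yaw 98.75391632472537 z [-1.52736703e-03  4.31265723e-04 -9.99998741e-01]
[-0.12200517  0.18539292 15.90755897]
300 bluest row [167 192 193] first dark [174]
312 bluest row [167 227 229] first dark [174]
324 bluest row [227 229 224] first dark [179]
336 bluest row [225 228 224] first dark [175]
348 bluest row [221 223 218] first dark []
```

Request:
step_arm --plan '[{"ax": 0, "ay": 0, "az": 0, "x": -0.1, "y": 0.2, "z": 0.4, "jaw": 2}, {"ax": 0, "ay": 0, "az": 0, "x": -0.1, "y": 0.2, "z": 0.8, "jaw": 2}, {"ax": 0, "ay": 0, "az": 0, "x": -0.1, "y": 0.2, "z": 1.2, "jaw": 2}, {"ax": 0, "ay": 0, "az": 0, "x": -0.1, "y": 0.2, "z": 1.5, "jaw": 2}, {"ax": 0, "ay": 0, "az": 0, "x": -0.1, "y": 0.2, "z": 1.8, "jaw": 2}, {"ax": 0, "ay": 0, "az": 0, "x": -0.1, "y": 0.2, "z": 2.1, "jaw": 2}, {"ax": 0, "ay": 0, "az": 0, "x": -0.1, "y": 0.2, "z": 2.4, "jaw": 2}, {"ax": 0, "ay": 0, "az": 0, "x": -0.1, "y": 0.2, "z": 2.6, "jaw": 2}, {"ax": 0, "ay": 0, "az": 0, "x": -0.1, "y": 0.2, "z": 2.8, "jaw": 2}, {"ax": 0, "ay": 0, "az": 0, "x": -0.1, "y": 0.2, "z": 2.8, "jaw": 2}, {"ax": 0, "ay": 0, "az": 0, "x": -0.1, "y": 0.2, "z": 2.8, "jaw": 2}]'

```text
clock: 15.3
position: [0.4891, -0.0283, 0.133]
eef_rot: [0.0, 0.652, 0.758, 0.0]
force: [-2.8, 0.8, 11.2]
finger_gap: 0.0372
gripper_force: 64.3
```

Request:
step_arm --plan '[{"ax": 0, "ay": 0, "az": 0, "x": 0, "y": 0, "z": 0.2, "jaw": 2}, {"ax": 0, "ay": 0, "az": 0, "x": 0, "y": 0, "z": 0.4, "jaw": 2}, {"ax": 0, "ay": 0, "az": 0, "x": 0, "y": 0, "z": 0.5, "jaw": 2}, {"ax": 0, "ay": 0, "az": 0, "x": 0, "y": 0, "z": 0.5, "jaw": 2}, {"ax": 0, "ay": 0, "az": 0, "x": 0, "y": 0, "z": 0.5, "jaw": 2}]'

```text
clock: 15.8
position: [0.4892, -0.0284, 0.1306]
eef_rot: [0.001, 0.652, 0.758, 0.0]
force: [-9.9, 0.8, 27.7]
finger_gap: 0.0373
gripper_force: 66.5
```

```bash
python3 - <<'E'
from h import *
s=r.state();print(s["position"],s["force"],s["moment"],s["finger_gap"],rot(s["eef_rot"]).apply([0,0,1]))
E
```

```text
[ 0.48917427 -0.02837008  0.13061862] [-9.88107393  0.77969759 27.72215092] [0.35783538 2.52591121 0.06974655] 0.03731823151685452 [ 8.78057604e-04 -6.20862663e-04 -9.99999422e-01]
```

```bash
python3 -c "
from station import r
print(r.job_done())"
```

```text
the job is handed in; nothing more can be done
None
```

The job is handed in (no verdict came back): both end flaps are folded in, the lid is shut flat, and the stamp is still gripped and held fully down (about 13 mm, 28 N), about 2 mm from the measured centre of the printed frame.

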